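# Hold the panel over the open project box

## Robot

A 6-joint arm with a two-finger parallel gripper is mounted at the origin on the work surface. World frame = base frame: x ahead of the robot, y to its left, z up, the work surface at z = 0. Lengths are in m, angles in rad, forces in N, time in s.
With the tool pointing down it reaches from about 0.35 to 0.775 m from the base axis. Payload 5.5 kg.
Tool frame: the origin (TCP) lies at the very end of the fingers, on their centre line; the grasp point (between the pads) lies 19 mm behind it; z points along the fingers, y is the line along which they close (so a half turn about z gives the same grasp; the last joint's range is limited). The gripper opens to 85 mm and grips with 20 to 120 N. Pads are 22 mm wide; open, the fingers measure 114 mm over their backs; the gripper's body (76 mm by 85 mm) begins 54 mm behind the grasp point. The pads swing forward as they close: fully open they stand 13 mm farther back than shut.
Start: joints at [1.142, 0.313, 0.046, 1.304, 0, 1.431], TCP at [0.164, 0.551, 0.231] pointing down, gripper open.
Joint ranges: [-2.76, 2.76], [-0.86, 1.69], [-1.03, 1.26], [-2.2, 2.34], [-1.47, 1.5], [-3.14, 3.14]. Speed limits (rad/s): [2.57, 2.57, 3.14, 3.14, 3.14, 3.14].

## Interface

Orientations are given as a unit quaternion [w, x, y, z].
In Python, from workcell import env, read_camera, get_calibration gives the robot as it stands.
- The arm moves only by the tool jog_arm, never from a script. Its argument "motion" is one flat list of numbers, 7 for each row, row after row: the shift along the tool's x, y, z as a fraction of full scale, then the turn, a rotation vector about the tool's x, y, z as a fraction of full scale, then the opening, from 0 (shut) to 1 (fully open). In form: [x, y, z, wx, wy, wz, grip, x, y, z, wx, wy, wz, grip, ...]. A call has 1 to 12 rows; each row is the pose to reach, as a shift and turn from the pose commanded when the call began, along the tool's axes at that moment; what a row does not reach only later rows make up. Full scale, the value 1, is 0.2 m for a shift and 90 degrees for a turn. A row lasts 1/8 s, in which the tool goes at most 62.5 mm and 10.7 degrees, less where a joint would pass 70% of its speed; a pose out of reach is approached as far as the arm can. A call with a number of a shift or a turn outside -1 to 1 is refused whole. A call with a gripper value outside its range is refused whole. The fingers move at their own pace and stop on an object; "newtons" is the grip in N (left out, the last holds). Time passes only in rows, so rows that repeat a pose let the fingers close. It gives the time, the measured TCP pose, the force, the opening and the grip force at its end, in the units of the state.
- env.get_state(): the state, without advancing time (a new reading comes with each control period).
- read_camera(name): name is "scene" or "top"; returns the picture (384x512x3 uint8, red, green, blue); there is no depth.
- get_calibration(name): a dict with "fx", "fy", "cx", "cy" (pixels), "world_from_camera" (4x4, takes a point from camera to world coordinates). Camera axes: x right, y down, z forward; pixel columns grow to the right and rows downward; lengths in m; the calibration is good to about 2 mm. A picture is of the moment at which its call begins. get_calibration takes no time and is no camera call.
- env.hand_in(): hands the job in; it is judged then, once.
The state is a dict: "clock": time; "joint_pos": joint angles; "qvel": joint speeds; "tau": joint torques, N m; "tcp_pos": TCP position; "orientation": TCP orientation; "wrist_force": force on the tool from outside, world axes, zero at the start; "ft_torque": the same for the moment, N m; "finger_gap": finger opening in m; "grip_force": force on a finger pad.
Only numpy, scipy, OpenCV 4.12 (cv2) and the standard library are available. Lean on these libraries where they do the work, as an engineer would, in place of code of your own. Each camera call takes 0.05 s, during which the arm holds its last target. There are 200 camera calls.

## Task

First swing the magnifier lamp's arm aside until its head is clear of the open project box, seen from above, with a few centimetres to spare, and leave it there. Then take the dark metal panel out of the clear tray by its handle, carry it over the things on the bench and hold it level about one centimetre above the box's rim, lined up with the box's edges (either way round), so that the wires underneath could be connected; the panel must never touch the box. Finish while still holding it there, motionless, and leave everything else on the bench, the box included, where it is.

Things in the scene. Friction and masses are not known exactly. Their poses are not given: they have to be found in the camera images.
- lamp_arm (a joint): hinge of the magnifier lamp's arm, in rad, about a vertical axis through point lamp_hinge. At 0 the arm points along the lamp foot's own -x (roughly towards the robot); growing values swing the head towards the robot's left (+y, clockwise seen from above). Range -1.3 to 1.3. It turns against light friction (about 1 N at the grip) and stays where it is left.
- lamp_hinge (a point): point on the lamp's hinge axis, at the top of its thin fixed column (20 mm thick, on a round foot 96 mm across), 200 mm above the bench.
- lamp_lens (a point): centre of the magnifier head: a flat white ring with a lens, 120 mm across and 22 mm thick (190 to 212 mm above the bench), 240 mm from the hinge axis.
- lamp_grip (a point): the grip of the lamp: an upright round black peg, 18 mm thick and 45 mm tall, on the head's rim on the side away from the hinge, 308 mm from the hinge axis. This point lies on its axis 236 mm above the bench, 19 mm below its top (255 mm); the head and its bracket lie below 212 mm.
- box: open-topped grey plastic project box with a circuit board inside, loose (0.6 kg): 100 mm along its x, 80 mm along its y, 55 mm high, walls 4 mm. Origin: centre of its underside, on the bench; z up.
- panel: loose dark metal panel, 100 mm along its x, 80 mm along its y, 4 mm thick, about 0.16 kg, lying flat in the tray with its handle up. The handle is a bright steel bar 10 mm wide (along x) and 12 mm high, 66 mm long along y, across the panel's middle on two end legs 8 mm wide; the bar's underside is 35 mm and its top 47 mm above the panel's underside. Origin: centre of the panel's underside.
- tray: fixed clear plastic tray in which the panel lies: 160 mm along its x, 140 mm along its y, 30 mm high, walls and floor 4 mm. Origin: centre of its underside.
- stand: fixed soldering-iron stand between tray and box: black base 90 mm (x) by 70 mm (y), with a steel cone 44 mm across reaching 100 mm above the bench at 18 mm along its +x, and a brass pad 38 mm high. Origin: centre of its underside.
- spool: loose spool of solder standing upright, 52 mm across, 50 mm high. Origin: centre of its underside.
- multimeter: loose multimeter lying flat, 150 mm along x, 75 mm along y, 42 mm high with its dial. Origin: centre of its underside.
- pliers: loose pliers lying flat, about 160 mm along x, 60 mm wide, 12 mm high. Origin near the middle of the underside.
- stripper: loose black wire stripper lying flat, about 190 mm along x, 90 mm wide, 20 mm high. Origin near the middle of the underside.
- screwdriver: loose screwdriver lying along its x, under 40 mm high. Origin on its underside.
- cup: loose white plastic cup, 60 mm across, 50 mm high. Origin: centre of its underside.
Mind the look-alikes: they are no part of the job. Leave any pink look-alike of the panel alone. Leave any blue look-alike of the box alone.

How it is judged:
On the way, in this order (a step that is already met when the one before it is completed fails the run):
1. the lamp's head is clear of the box (horizontal distance between lamp_lens and box above 0.125 m), for 0.2 s.
2. the panel is lifted out of the tray (height (world z) of panel above 0.045 m and contact force between the fingers and panel above 0.5 N and horizontal distance between lamp_lens and box above 0.12 m), for 0.2 s.
At the end, for the whole second after the job is handed in: The fingers hold the panel still and level (0.1 rad), underside 3 to 20 mm above the box's rim, centre within 8 mm and edges within 0.1 rad of the box's (either way round), not touching it; lens at least 120 mm sideways from the box's centre; box within 15 mm of its start (z of panel in the frame of box between 0.058 and 0.075 m and horizontal distance between panel and box below 0.008 m and angle between the x axis of panel and the x axis of box, either way round below 0.1 rad and angle between panel's own z axis and vertical below 0.1 rad and contact force between panel and box below 0.05 N and contact force between the fingers and panel above 0.5 N and linear speed of panel below 0.02 m/s and angular speed of panel below 0.2 rad/s and horizontal distance between lamp_lens and box above 0.12 m and angle between box's own z axis and vertical below 0.05 rad and distance of box from where it was at the start of the episode below 0.015 m); the arm keeps its last pose, push and grip.
It fails at once if the panel touches the box (contact force between panel and box above 0.3 N).
It fails at once if the box is pushed away (distance of box from where it was at the start of the episode above 0.015 m).
It fails at once if another thing on the bench is disturbed (moved over 25 mm) (distance of any of spool, multimeter, pliers, stripper, screwdriver, cup from where it was at the start of the episode above 0.025 m).
It also fails if it takes over 69 s, if anything falls off the work surface, if the arm or the gripper's body presses on something with over 40 N, if the wrist force passes 120 N, or if a joint passes its speed limit or range.

## Working session

There is one attempt and no reset: what is moved stays moved. The work goes in short steps, Python scripts to look and compute and a tool call to move; the robot and the scene stay as the last step left them, time stands still between calls to the robot, and variables do not carry over. Pictures are saved under pics/ and viewed, at most 10 in all, crops included, and the job is handed in when it is done.

Besides the shell and the picture viewer there is one more tool, called after "Request:" by a JSON object that holds its "op" and its "data". jog_arm: Moves the arm, as the interface text tells. Shift numbers are shares of 0.2 m and turn numbers shares of 90 degrees, none past 1 either way. Its arguments: {"type":"object","properties":{"motion":{"type":"array","items":{"type":"number"}},"newtons":{"type":"number"}},"required":["motion"]}

```bash
mkdir -p pics
cat > h.py <<'E'
import numpy as np, cv2
from workcell import env, read_camera, get_calibration
from scipy.spatial.transform import Rotation as R
def proj(cam,p):
    c=get_calibration(cam);T=np.linalg.inv(c["world_from_camera"]);q=T[:3,:3]@np.array(p)+T[:3,3]
    return c["fx"]*q[0]/q[2]+c["cx"],c["fy"]*q[1]/q[2]+c["cy"]
def ray(cam,u,v):
    c=get_calibration(cam);T=np.array(c["world_from_camera"])
    return T[:3,3],T[:3,:3]@np.array([(u-c["cx"])/c["fx"],(v-c["cy"])/c["fy"],1])
def onz(cam,u,v,z):
    o,d=ray(cam,u,v);return o+d*(z-o[2])/d[2]
def snap(cam,name):
    im=cv2.cvtColor(np.array(read_camera(cam)),cv2.COLOR_RGB2BGR);cv2.imwrite(f"pics/{name}.png",im);return im
def st():
    s=env.get_state();q=s["orientation"];return s,np.array(s["tcp_pos"]),R.from_quat([q[1],q[2],q[3],q[0]])
E
python3 - <<'E'
from h import *
np.set_printoptions(precision=3,suppress=True)
a=snap("top","top0");b=snap("scene","sc0")
s,p,r=st();print(s["clock"],p,r.as_matrix(),s["finger_gap"])
for c in("top","scene"):k=get_calibration(c);print(k["fx"],np.array(k["world_from_camera"]))
cv2.imwrite("pics/top0b.png",cv2.resize(a,(800,600)));cv2.imwrite("pics/sc0b.png",cv2.resize(b,(800,600)))
E
```

```text
0.1 [0.164 0.551 0.23 ] [[-0.959  0.285 -0.001]
 [ 0.285  0.959 -0.001]
 [ 0.    -0.002 -1.   ]] 0.08585802058680488
464.0519144824447 [[-0.011 -0.984  0.18   0.291]
 [-1.     0.012  0.005  0.007]
 [-0.007 -0.18  -0.984  1.572]
 [ 0.     0.     0.     1.   ]]
394.62521878451827 [[ 0.104  0.576 -0.811  1.42 ]
 [ 0.994 -0.044  0.096 -0.098]
 [ 0.02  -0.816 -0.577  0.788]
 [ 0.     0.     0.     1.   ]]
```

View pics/top0b.png

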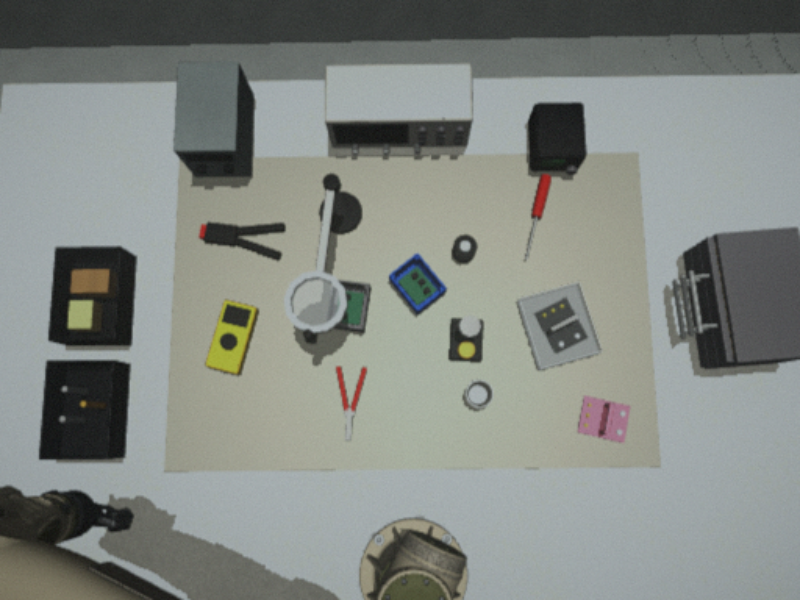

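View pics/sc0b.png

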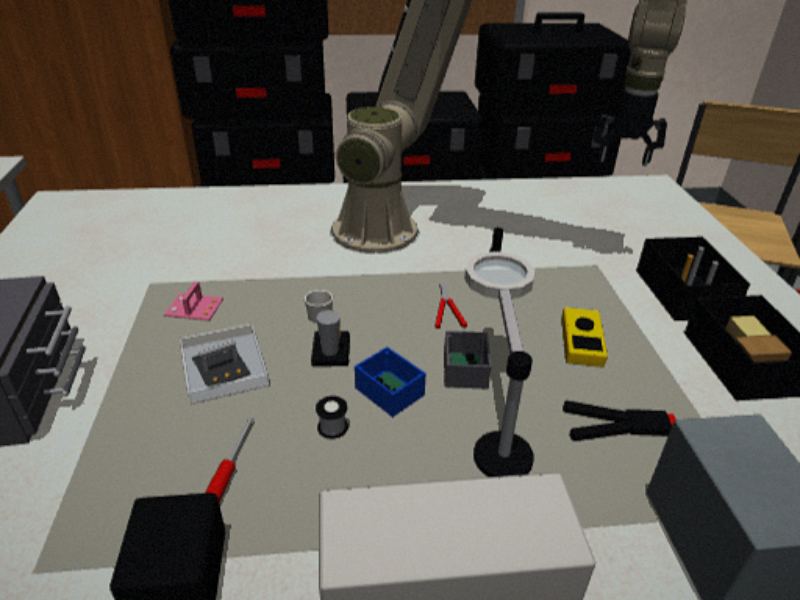

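The top view shows the lamp head at (316,301) with its peg at about (310,337). The grey box is partly under it at (350,305), and its blue look-alike is at (417,283). The dark panel lies in the tray at (560,325), with the pink look-alike at (604,420). The job is the grey box and the dark panel, going by colour and by the panel lying in the tray.

Run:
```python
from h import *
np.set_printoptions(precision=4,suppress=True)
a=cv2.imread("pics/top0.png");b=cv2.imread("pics/sc0.png")
def tri(ta,sb):
    o1,d1=ray("top",*ta);o2,d2=ray("scene",*sb);t=np.linalg.lstsq(np.c_[d1,-d2],o2-o1,rcond=None)[0];x,y=o1+d1*t[0],o2+d2*t[1]
    return (x+y)/2,np.linalg.norm(x-y)
k=.64
# white ring: bright low saturation pixels
def ring(im,box,thr):
    x0,y0,x1,y1=[int(v*k) for v in box];g=im[y0:y1,x0:x1].min(2);m=(g>thr).astype(np.uint8)
    n,l,s,c=cv2.connectedComponentsWithStats(m);i=1+np.argmax(s[1:,4]);pts=cv2.findNonZero((l==i).astype(np.uint8))
    e=cv2.fitEllipse(cv2.convexHull(pts));return e[0][0]+x0,e[0][1]+y0,e[1]
rt=ring(a,(275,262,355,335),185);rs=ring(b,(455,240,545,300),150);print(rt,rs)
print("lens top@.212",onz("top",*rt[:2],.205),"tri",tri(rt[:2],rs[:2]))
print("hinge",tri((332*k,183*k),(519*k,364*k)),"foot",onz("top",341*k,212*k,.01),onz("scene",503*k,455*k,.01))
print("peg",tri((310*k,338*k),(497*k,237*k)))
print("box rim scene",[onz("scene",u*k,v*k,.055)[:2] for u,v in((447,332),(488,332),(491,386),(444,386))])
crop=np.hstack([cv2.resize(a[165:245,170:250],(400,400),interpolation=2),cv2.resize(a[175:240,325:390],(400,400),interpolation=2)])
cv2.imwrite("pics/crop0.png",crop)
```

```text
Traceback (most recent call last):
ValueError: attempt to get argmax of an empty sequence
```

Run:
```python
from h import *
np.set_printoptions(precision=4,suppress=True)
a=cv2.imread("pics/top0.png");b=cv2.imread("pics/sc0.png")
def tri(ta,sb):
    o1,d1=ray("top",*ta);o2,d2=ray("scene",*sb);t=np.linalg.lstsq(np.c_[d1,-d2],o2-o1,rcond=None)[0];x,y=o1+d1*t[0],o2+d2*t[1]
    return (x+y)/2,np.linalg.norm(x-y)
k=.64
def ring(im,box):
    x0,y0,x1,y1=[int(v*k) for v in box];g=im[y0:y1,x0:x1,0]
    t,m=cv2.threshold(g,0,1,cv2.THRESH_OTSU);t2=np.percentile(g,80);m=(g>t2).astype(np.uint8)
    n,l,s,c=cv2.connectedComponentsWithStats(m);i=1+np.argmax(s[1:,4]);pts=cv2.findNonZero((l==i).astype(np.uint8))
    e=cv2.fitEllipse(cv2.convexHull(pts));return e[0][0]+x0,e[0][1]+y0,e[1],t,t2,s[i]
rt=ring(a,(275,262,355,335));rs=ring(b,(455,240,545,300));print(rt,rs)
print("lens",onz("top",*rt[:2],.205),"tri",tri(rt[:2],rs[:2]))
print("lens by eye",tri((316*k,302*k),(500*k,273*k)))
print("hinge",tri((332*k,183*k),(519*k,364*k)),"foot",onz("top",341*k,212*k,.01),onz("scene",503*k,455*k,.01))
print("peg",tri((310*k,338*k),(497*k,237*k)))
print("box rim scene",np.array([onz("scene",u*k,v*k,.055)[:2] for u,v in((447,332),(488,332),(491,386),(444,386))]))
crop=np.hstack([cv2.resize(a[165:245,170:250],(400,400),interpolation=2),cv2.resize(a[175:240,325:390],(400,400),interpolation=2)])
cv2.imwrite("pics/crop0.png",crop)
```

```text
(201.50538635253906, 190.65353393554688, (37.75201416015625, 44.175418853759766), 115.0, np.float64(167.0), array([  6,   0,  39,  45, 391], dtype=int32)) (337.52143478393555, 161.439772605896, (13.94924259185791, 37.00580978393555), 138.0, np.float64(183.0), array([ 30,   0,  27,  18, 233], dtype=int32))
lens [0.541  0.1814 0.205 ] tri (array([0.5403, 0.2001, 0.2462]), np.float64(0.04912881033190639))
lens by eye (array([0.5341, 0.1819, 0.2021]), np.float64(0.005008396688848488))
hinge (array([0.7729, 0.1524, 0.202 ]), np.float64(0.004412590039365308)) foot [0.7714 0.1497 0.01  ] [0.7759 0.1534 0.01  ]
peg (array([0.461 , 0.1895, 0.2327]), np.float64(0.006878715968058118))
box rim scene [[0.5086 0.104 ]
 [0.5149 0.1827]
 [0.6626 0.1547]
 [0.6558 0.0739]]
```

View pics/crop0.png

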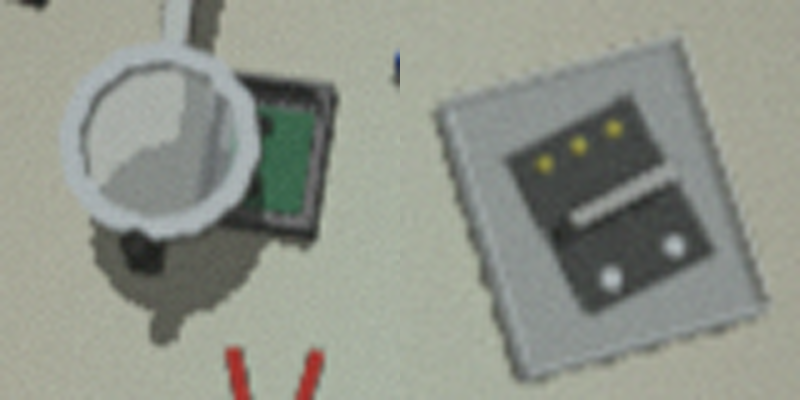

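The crop shows the grey box with its green board at right of and under the lens. It also shows the dark panel with a bright handle in the tray. The lens is 239 mm from the hinge (240 expected), and the peg lies at about (0.464, 0.190). I'll cage the peg and swing the lamp to +y, away from the box.

Request:
{"op": "jog_arm", "data": {"motion": [0,0,-0.35,0,0,0,1,-0.1,-0.065,-0.4,0,0,0,1,-0.3,-0.195,-0.4,0,0,0,1,-0.5,-0.325,-0.4,0,0,0,1,-0.7,-0.455,-0.4,0,0,0,1,-0.9,-0.585,-0.4,0,0,0,1,-1,-0.65,-0.4,0,0,0,1]}}

```text
clock: 0.98
tcp_pos: [0.3195, 0.3678, 0.311]
orientation: [-0.0, 0.145, 0.989, -0.0]
wrist_force: [-0.4, 0.2, -0.1]
finger_gap: 0.0856
grip_force: 0.0
```

Request:
{"op": "jog_arm", "data": {"motion": [-0.2,-0.13,0,0,0,0,1,-0.4,-0.27,0,0,0,0,1,-0.6,-0.41,0,0,0,0,1,-0.8,-0.54,0,0,0,0,1,-0.92,-0.63,0,0,0,0,1,-0.953,-0.653,0,0,0,0,1,-0.953,-0.653,0,0,0,0,1,-0.953,-0.653,0,0,0,0,1]}}

```text
clock: 1.98
tcp_pos: [0.4633, 0.191, 0.3113]
orientation: [-0.0, 0.143, 0.99, 0.0]
wrist_force: [-0.9, 0.9, 0.0]
finger_gap: 0.0856
grip_force: 0.0
```

Now lower around the peg, narrow the fingers, and check.

Request:
{"op": "jog_arm", "data": {"motion": [0,0,0.1,0,0,0,1,0,0,0.25,0,0,0,1,0,0,0.4,0,0,0,1,0,0,0.45,0,0,0,1,0,0,0.45,0,0,0,0.55,0,0,0.45,0,0,0,0.55,0,0,0.45,0,0,0,0.55], "newtons": 20}}

```text
clock: 2.85
tcp_pos: [0.4647, 0.1904, 0.2224]
orientation: [0.001, 0.144, 0.99, 0.0]
wrist_force: [-0.1, 0.5, -0.4]
finger_gap: 0.0472
grip_force: 0.0
```

Run:
```python
from h import *
a=snap("top","t1");b=snap("scene","s1")
cv2.imwrite("pics/c1.png",np.hstack([cv2.resize(a[140:260,140:260],(400,400),interpolation=2),cv2.resize(b[90:210,260:380],(400,400),interpolation=2)]))
```

```text
(no output)
```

View pics/c1.png

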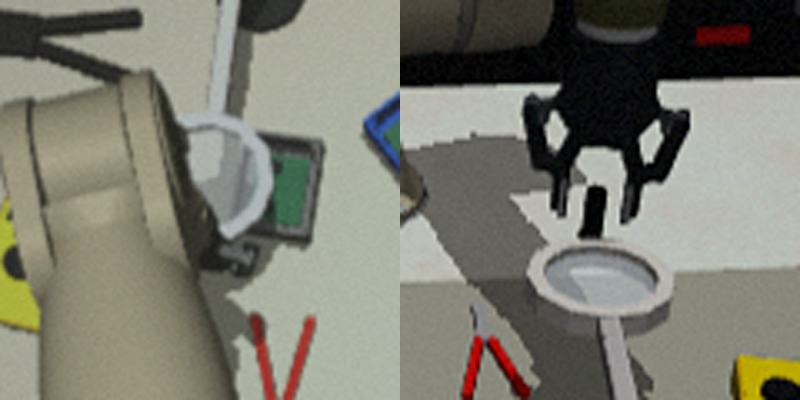

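The scene crop shows the peg centred between the two fingers. Sweeping along the arc.

Request:
{"op": "jog_arm", "data": {"motion": [0.006,0.1,0,0,0,0,0.55,0.01,0.195,0,0,0,0,0.55,0.009,0.31,0,0,0,0,0.55,0.007,0.426,0,0,0,0,0.55,-0.012,0.54,0,0,0,0,0.55,-0.036,0.652,0,0,0,0,0.55,-0.07,0.76,0,0,0,0,0.55,-0.112,0.868,0,0,0,0,0.55,-0.14,0.93,0,0,0,0,0.55,-0.167,0.984,0,0,0,0,0.55,-0.167,0.984,0,0,0,0,0.55,-0.167,0.984,0,0,0,0,0.55]}}

```text
clock: 4.45
tcp_pos: [0.5517, 0.3699, 0.221]
orientation: [-0.0, 0.144, 0.99, -0.0]
wrist_force: [-0.9, -0.5, 0.6]
finger_gap: 0.0472
grip_force: 0.0
```

Request:
{"op": "jog_arm", "data": {"motion": [0,-0.02,0,0,0,0,0.8,0,-0.02,-0.1,0,0,0,0.8,0,-0.02,-0.3,0,0,0,0.8,0,-0.02,-0.4,0,0,0,0.8,0.3,-0.2,-0.4,0,0,0,0.8,0.6,-0.5,-0.4,0,0,0,0.8,0.9,-0.8,-0.4,0,0,0,0.8,1,-1,-0.4,0,0,0,0.8]}}

```text
clock: 5.45
tcp_pos: [0.3274, 0.253, 0.3014]
orientation: [0.0, 0.144, 0.99, 0.0]
wrist_force: [-0.6, 0.1, 0.7]
finger_gap: 0.0683
grip_force: 0.0
```

Run:
```python
from h import *
a=snap("top","t2");b=snap("scene","s2")
cv2.imwrite("pics/c2.png",np.hstack([cv2.resize(a[80:280,100:300],(400,400),interpolation=2),cv2.resize(b[140:300,240:400],(400,400),interpolation=2)]))
```

```text
(no output)
```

View pics/c2.png

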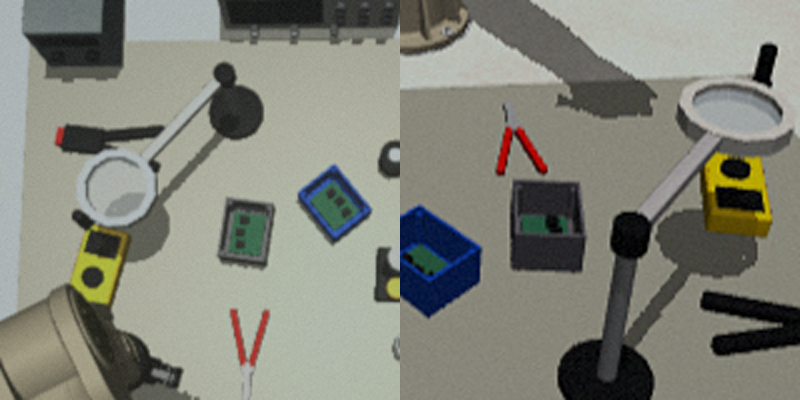

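The lamp is now well clear: lens at about top px (158,173), box at about (223,195). Measuring the box and panel.

Run:
```python
from h import *
np.set_printoptions(precision=4,suppress=True)
a=cv2.imread("pics/t2.png");b=cv2.imread("pics/s2.png")
def blob(im,x0,y0,x1,y1,seed,f):
    c=cv2.resize(im[y0:y1,x0:x1],None,fx=4,fy=4,interpolation=cv2.INTER_CUBIC);m=f(c.astype(int)).astype(np.uint8)
    m=cv2.morphologyEx(m,cv2.MORPH_CLOSE,np.ones((9,9)));m=cv2.morphologyEx(m,cv2.MORPH_OPEN,np.ones((9,9)))
    cs=cv2.findContours(m,0,2)[0];h=cv2.convexHull(max(cs,key=cv2.contourArea))
    print("area",cv2.contourArea(h)/16)
    return (h[:,0]+.5)/4-.5+[x0,y0]
def side(h,cam,z):  # hull -> world plane rectangle
    w=np.array([onz(cam,u,v,z)[:2] for u,v in h]).astype(np.float32);r=cv2.minAreaRect(w*1000);return np.array(r[0])/1000,r[1],r[2]
lens=onz("top",158.5,173.5,.205);print("lens",lens)
print("mat px",a[230,200],"box rim px",a[195,212:218].tolist())
dark=lambda c:(c.max(2)<120)
hb=blob(a,200,170,250,220,None,lambda c:(c[:,:,2]<125));print("box top",hb.min(0),hb.max(0),side(hb,"top",.055))
p=cv2.approxPolyDP(hb.astype(np.float32)[:,None],2.5,True)[:,0];print(p);print(np.array([onz("top",*q,.055)[:2] for q in p]))
hs=blob(b,280,205,330,252,None,lambda c:(c[:,:,2]<105));p=cv2.approxPolyDP(hs.astype(np.float32)[:,None],2.5,True)[:,0];print("scene",p);print(np.array([onz("scene",*q,.055)[:2] for q in p]))
hp=blob(a,333,187,385,235,None,lambda c:(c.max(2)<95));print("panel",side(hp,"top",.008));p=cv2.approxPolyDP(hp.astype(np.float32)[:,None],3,True)[:,0];print(p)
# handle by bright pixels inside panel hull, low saturation
g=a[187:235,333:385].astype(int);m=np.zeros(g.shape[:2],np.uint8);cv2.fillConvexPoly(m,np.round(hp-[333,187]).astype(np.int32),1)
m=cv2.dilate(m,np.ones((3,3)))*((g.min(2)>125)).astype(np.uint8);n,l,s,c=cv2.connectedComponentsWithStats(m);print(s,c+[333,187])
cv2.imwrite("pics/c3.png",np.hstack([cv2.resize(a[170:220,200:250],(400,400),interpolation=0),cv2.resize(a[187:237,333:383],(400,400),interpolation=0)]))
```

```text
lens [0.5952 0.3119 0.205 ]
mat px [168 181 177] box rim px [[44, 46, 43], [70, 72, 72], [111, 112, 110], [101, 111, 96], [83, 107, 64], [78, 102, 65]]
area 823.21875
box top [208.625 178.625] [236.875 213.875] (array([0.5487, 0.1297]), (84.17144012451172, 111.26124572753906), 81.42881774902344)
[[213.125 178.625]
 [236.375 182.125]
 [231.375 213.875]
 [210.875 211.375]
 [208.625 208.125]]
[[0.6088 0.162 ]
 [0.5959 0.0844]
 [0.4894 0.1012]
 [0.4985 0.1688]
 [0.5095 0.1763]]
area 1064.28125
scene [[285.125 211.375]
 [311.375 212.875]
 [311.875 248.625]
 [283.875 246.625]]
[[0.5031 0.102 ]
 [0.5165 0.1795]
 [0.6681 0.147 ]
 [0.6542 0.0734]]
area 646.40625
panel (array([ 0.5104, -0.3277]), (96.6124267578125, 79.3311538696289), 25.82282829284668)
[[362.125 191.375]
 [374.375 216.125]
 [354.625 224.625]
 [342.875 200.125]]
[[   0    0   52   48 2323]
 [  11    3   16    9   16]
 [  20    3   23   24   83]
 [   9   12    1    1    1]
 [   9   15   14   25   31]
 [  35   26    3    4    9]
 [  24   30   19   10   24]
 [  25   32    3    3    9]] [[358.3448 210.6341]
 [351.5    194.0625]
 [365.0241 203.5542]
 [342.     199.    ]
 [348.0323 215.0323]
 [369.1111 214.6667]
 [365.6667 222.    ]
 [359.     220.    ]]
```

View pics/c3.png

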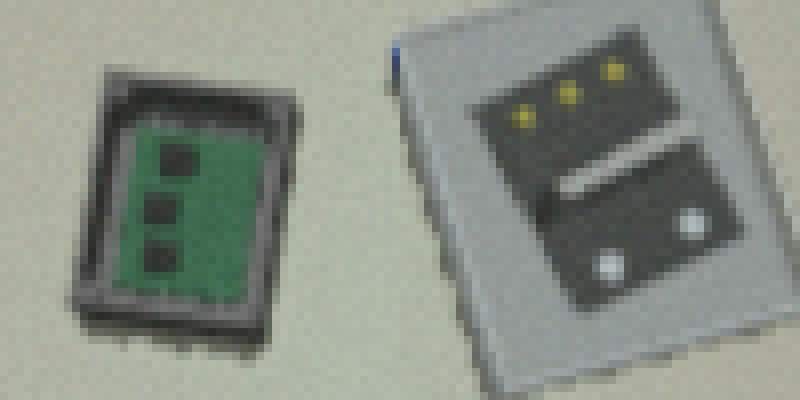

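Box rim corners (crop px (107,70), (300,95), (265,322), (78,302)) give 81 × 98 mm, centre (0.556, 0.130) and yaw −0.15 rad. The panel measures 97 × 79 mm, with centre (0.510, −0.328) and yaw 0.45, and the handle at crop px (628,157) agrees with that. Moving over the panel at height.

Request:
{"op": "jog_arm", "data": {"motion": [-0.15,-0.22,0,0,0,0,0.7,-0.3,-0.44,0,0,0,0,0.7,-0.45,-0.66,0,0,0,0,0.7,-0.6,-0.9,0,0,0,0,0.7]}}

```text
clock: 6.05
tcp_pos: [0.3939, 0.0458, 0.3018]
orientation: [0.001, 0.144, 0.99, 0.0]
wrist_force: [-0.2, 0.3, -0.4]
finger_gap: 0.0598
grip_force: 0.0
```

Request:
{"op": "jog_arm", "data": {"motion": [-0.15,-0.22,0,0,0,0.1,0.7,-0.3,-0.44,0,0,0,0.2,0.7,-0.45,-0.66,0,0,0,0.3,0.7,-0.6,-0.9,0,0,0,0.4,0.7,-0.6,-0.9,0,0,0,0.528,0.7,-0.6,-0.9,0,0,0,0.528,0.7,-0.6,-0.9,0,0,0,0.528,0.7]}}

```text
clock: 6.92
tcp_pos: [0.4571, -0.1588, 0.3015]
orientation: [0.0, 0.529, 0.849, 0.0]
wrist_force: [-0.3, 0.4, -0.0]
finger_gap: 0.06
grip_force: 0.0
```

Run:
```python
from h import *
np.set_printoptions(precision=4,suppress=True)
h=onz("top",361,206.1,.051);print("handle",h)
s,p,r=st();print(s["clock"],p,r.as_matrix());d=np.array([.5104,-.3277,.026])-p
print("units",r.inv().apply(d)/.2,"y yaw",np.arctan2(*r.as_matrix()[1::-1,1]),s["joint_pos"])
```

```text
handle [ 0.5108 -0.3274  0.051 ]
6.925 [ 0.4571 -0.1588  0.3015] [[-0.4401  0.8979  0.0004]
 [ 0.8979  0.4401 -0.0001]
 [-0.0002  0.0003 -1.    ]]
units [-0.8752 -0.1327  1.3777] y yaw 0.45576572392812553 [-0.5006  0.1234 -0.025   1.422   0.0001  0.6144]
```

Request:
{"op": "jog_arm", "data": {"motion": [-0.25,-0.04,0,0,0,0,0.7,-0.5,-0.08,0.1,0,0,0,0.7,-0.75,-0.11,0.3,0,0,0,0.7,-0.875,-0.133,0.5,0,0,0,0.7,-0.875,-0.133,0.7,0,0,0,0.7,-0.875,-0.133,0.9,0,0,0,0.7,-0.875,-0.133,0.95,0,0,0,0.7,-0.875,-0.133,0.95,0,0,0,0.7]}}

```text
clock: 7.92
tcp_pos: [0.5101, -0.3276, 0.1117]
orientation: [-0.0, 0.53, 0.848, 0.0]
wrist_force: [0.2, 0.1, 0.4]
finger_gap: 0.0596
grip_force: 0.0
```

Run:
```python
from h import *
np.set_printoptions(precision=4,suppress=True)
b=snap("scene","s3")
s,p,r=st();d=np.array([.5107,-.3276,.026])-p
print(p,"units",r.inv().apply(d)/.2)
u,v=proj("scene",(.51,-.328,.05));u=int(u);v=int(v);print(u,v)
cv2.imwrite("pics/c4.png",cv2.resize(b[v-60:v+40,u-60:u+60],(720,600),interpolation=2))
```

```text
[ 0.5107 -0.3282  0.1128] units [0.0034 0.0008 0.4342]
138 221
```

View pics/c4.png

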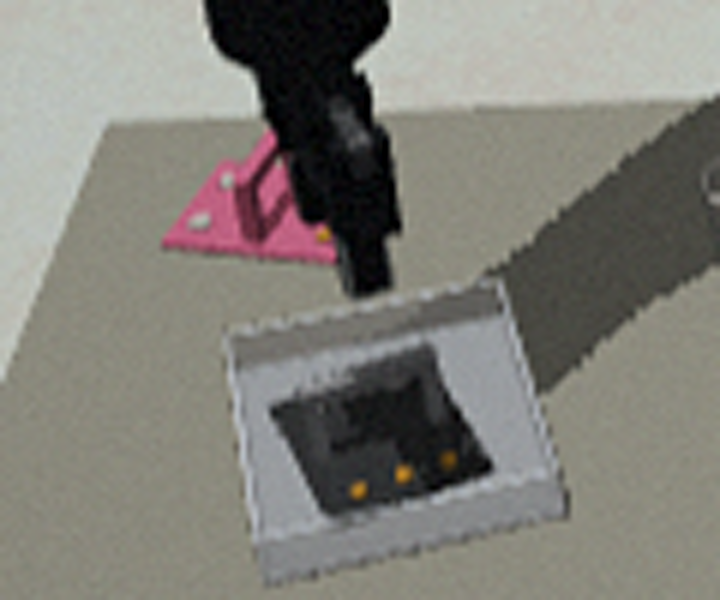

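The gripper is above the dark panel's handle, which is dim in its shadow, and the pink look-alike stands behind it, untouched. Descending and gripping.

Request:
{"op": "jog_arm", "data": {"motion": [0,0,0.15,0,0,0,0.7,0,0,0.3,0,0,0,0.7,0,0,0.4,0,0,0,0.7,0,0,0.434,0,0,0,0.7,0,0,0.434,0,0,0,0.7,0,0,0.434,0,0,0,0,0,0,0.434,0,0,0,0,0,0,0.434,0,0,0,0,0,0,0.434,0,0,0,0,0,0,0.434,0,0,0,0,0,0,0.434,0,0,0,0], "newtons": 50}}

```text
clock: 9.35
tcp_pos: [0.5104, -0.3285, 0.0253]
orientation: [0.001, 0.53, 0.848, -0.0]
wrist_force: [-0.1, 0.8, 5.7]
finger_gap: 0.0091
grip_force: 49.4
```

Request:
{"op": "jog_arm", "data": {"motion": [0,0,-0.03,0,0,0,0,0,0,-0.1,0,0,0,0,0,0,-0.2,0,0,0,0,0,0,-0.35,0,0,0,0,0,0,-0.5,0,0,0,0,0,0,-0.65,0,0,0,0,0,0,-0.8,0,0,0,0,0,0,-0.9,0,0,0,0,0,0,-0.95,0,0,0,0,0,0,-0.95,0,0,0,0]}}

```text
clock: 10.6
tcp_pos: [0.51, -0.3284, 0.2151]
orientation: [0.001, 0.53, 0.848, -0.0]
wrist_force: [-0.5, 1.4, -0.4]
finger_gap: 0.0087
grip_force: 48.7
```

Run:
```python
from h import *
np.set_printoptions(precision=4,suppress=True)
b=snap("scene","s4");snap("top","t4")
s,p,r=st();t=np.array([.556,.130,p[2]]);print(p,s["finger_gap"],s["wrist_force"],"units",r.inv().apply(t-p)/.2)
u,v=proj("scene",p);u=int(u);v=int(v)
cv2.imwrite("pics/c5.png",cv2.resize(b[v-50:v+50,u-60:u+60],(720,600),interpolation=2))
```

```text
[ 0.5095 -0.3279  0.2136] 0.009215032212932088 [-0.6165 -0.1542 -1.0384] units [1.9571 1.2104 0.0021]
```

View pics/c5.png

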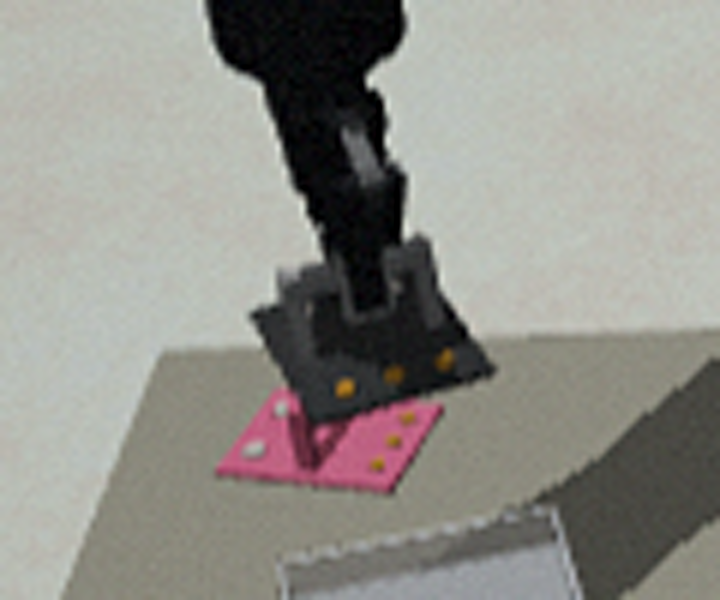

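The panel hangs level, with the handle gripped near its middle. Carrying it high over the stand to the box.

Request:
{"op": "jog_arm", "data": {"motion": [0.05,0.03,0,0,0,0,0,0.15,0.093,0,0,0,0,0,0.28,0.174,0,0,0,0,0,0.41,0.255,0,0,0,0,0,0.54,0.336,0,0,0,0,0,0.67,0.417,0,0,0,0,0,0.8,0.498,0,0,0,0,0,0.93,0.579,0,0,0,0,0,0.98,0.61,0,0,0,0,0,0.98,0.61,0,0,0,0,0]}}

```text
clock: 11.95
tcp_pos: [0.5336, -0.0972, 0.2145]
orientation: [-0.0, 0.529, 0.848, -0.0]
wrist_force: [-0.3, 0.3, -0.7]
finger_gap: 0.0088
grip_force: 48.7
```

Request:
{"op": "jog_arm", "data": {"motion": [0.05,0.03,0,0,0,0.03,0,0.15,0.093,0,0,0,0.08,0,0.28,0.174,0,0,0,0.13,0,0.41,0.255,0,0,0,0.18,0,0.54,0.336,0,0,0,0.23,0,0.67,0.417,0,0,0,0.28,0,0.8,0.498,0,0,0,0.33,0,0.93,0.579,0,0,0,0.37,0,0.977,0.6,0,0,0,0.386,0,0.977,0.6,0,0,0,0.386,0,0.977,0.6,0,0,0,0.386,0]}}

```text
clock: 13.32
tcp_pos: [0.5564, 0.1287, 0.2144]
orientation: [0.0, 0.76, 0.65, -0.0]
wrist_force: [0.1, 0.4, -1.7]
finger_gap: 0.0089
grip_force: 48.7
```

Run:
```python
from h import *
np.set_printoptions(precision=4,suppress=True)
s,p,r=st();t=np.array([.556,.130,.15]);print(p,"yaw",np.arctan2(*r.as_matrix()[1::-1,1]),r.as_matrix(),"units",r.inv().apply(t-p)/.2)
```

```text
[0.5564 0.1287 0.2144] yaw -0.15437262164247878 [[ 0.1538  0.9881 -0.0001]
 [ 0.9881 -0.1538 -0.0003]
 [-0.0004 -0.0001 -1.    ]] units [ 0.0063 -0.0032  0.3218]
```

Request:
{"op": "jog_arm", "data": {"motion": [0.003,0,0.1,0,0,0,0,0.006,-0.003,0.22,0,0,0,0,0.006,-0.003,0.34,0,0,0,0,0.006,-0.003,0.44,0,0,0,0,0.006,-0.003,0.5,0,0,0,0,0.006,-0.003,0.5,0,0,0,0,0.006,-0.003,0.5,0,0,0,0]}}

```text
clock: 14.2
tcp_pos: [0.5566, 0.1307, 0.1153]
orientation: [0.0, 0.759, 0.651, 0.001]
wrist_force: [0.0, 0.1, -0.9]
finger_gap: 0.0091
grip_force: 48.7
```

Run:
```python
from h import *
np.set_printoptions(precision=4,suppress=True)
a=snap("top","t6");b=snap("scene","s6")
s,p,r=st();print(p)
cv2.imwrite("pics/c6.png",np.hstack([cv2.resize(a[165:225,195:255],(400,400),interpolation=2),cv2.resize(b[185:255,265:335],(400,400),interpolation=2)]))
```

```text
[0.5567 0.1309 0.1155]
```

View pics/c6.png

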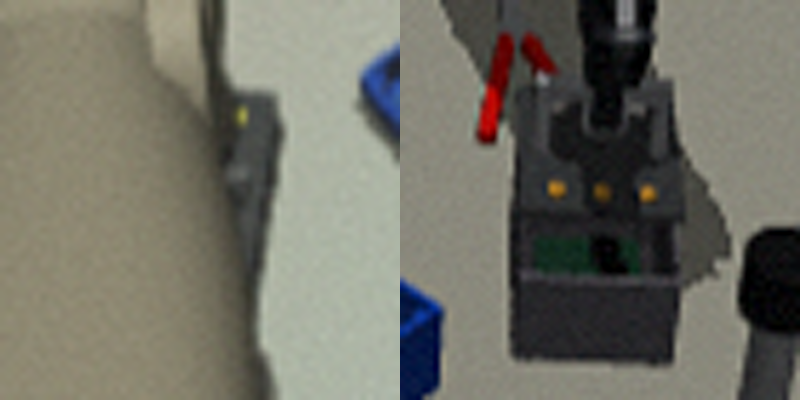

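The scene crop shows the panel hovering squarely over the box. The panel's front edge runs (517,207) to (683,217), and the box's front rim (513,272) to (683,283). Casting both to their heights.

Run:
```python
from h import *
np.set_printoptions(precision=4,suppress=True)
k=70/400
f=lambda x,y,z:onz("scene",265+(x-400)*k-.5,185+y*k-.5,z)[:2]
for n,L,Rr,z in(("panel",(516,209),(684,219),.0955),("rim",(513,272),(683,283),.055)):
    l,q=f(*L,z),f(*Rr,z);d=q-l;print(n,l,q,"mid",(l+q)/2,np.linalg.norm(d),"yaw",-np.arctan2(d[0],d[1]),)
# exact expectation of the panel front edge from the robot pose
s,p,r=st();y=r.as_matrix()[:,1];print("expected panel front mid",p+.05*y)
```

```text
panel [0.5963 0.083 ] [0.6102 0.1623] mid [0.6033 0.1226] 0.08049134496048842 yaw -0.17390586730735882
rim [0.5959 0.0841] [0.6108 0.166 ] mid [0.6034 0.1251] 0.08321475097052877 yaw -0.179832582783512
expected panel front mid [0.6061 0.1232 0.1156]
```

Panel and rim agree to within 2.5 mm and 0.01 rad. Lowering to about 11 mm above the rim with a 1.5 mm nudge.

Request:
{"op": "jog_arm", "data": {"motion": [0.004,0,0.03,0,0,0,0,0.007,0,0.06,0,0,0,0,0.007,0,0.09,0,0,0,0,0.007,0,0.12,0,0,0,0,0.007,0,0.14,0,0,0,0,0.007,0,0.14,0,0,0,0,0.007,0,0.14,0,0,0,0,0.007,0,0.14,0,0,0,0]}}

```text
clock: 15.3
tcp_pos: [0.5564, 0.1323, 0.0868]
orientation: [0.0, 0.759, 0.651, 0.0]
wrist_force: [-0.5, 0.0, -1.5]
finger_gap: 0.0092
grip_force: 48.8
```

Run:
```python
from h import *
np.set_printoptions(precision=4,suppress=True)
b=snap("scene","s7");s,p,r=st();print(s["clock"],p,s["finger_gap"],s["grip_force"],s["wrist_force"],np.abs(s["qvel"]).max())
cv2.imwrite("pics/c7.png",cv2.resize(b[185:255,265:335],(600,600),interpolation=2))
```

```text
15.35 [0.5563 0.1323 0.0868] 0.009030584223944123 48.79367530345917 [-0.3933  0.2381 -2.0782] 0.0016820623003310341
```

View pics/c7.png

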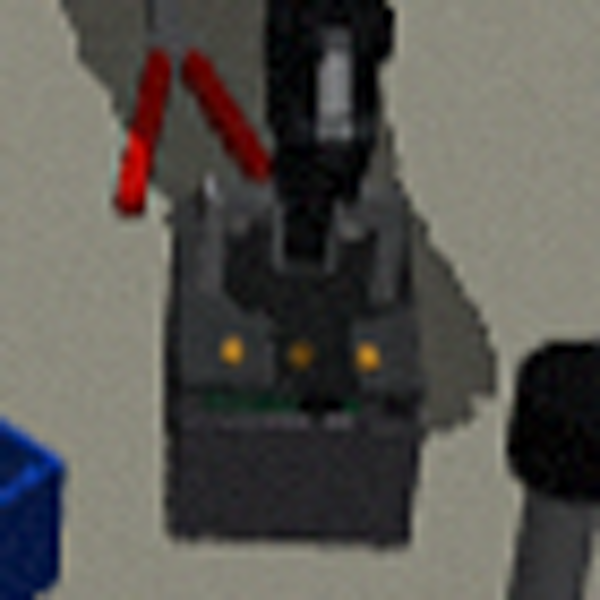

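The panel's front edge is at about crop y 387 and the rim at about y 415. That is roughly 3.2 px, or 11 mm, of clearance, and the two are aligned and still.

```bash
python3 -c "
from h import *
print(env.hand_in())"
```

```text
the job is handed in; nothing more can be done
None
```

I swung the lamp clear, with its lens about 18 cm from the box centre, and handed the job in at about 15 s with the panel held motionless, level and aligned about 11 mm above the box rim; I saw nothing else moved, and no verdict was returned.

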